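Close the slide gauge on a sample bottle and lock it

ROBOT

A 6-joint arm with a two-finger parallel gripper is mounted at the origin on the work surface; the furniture and walls round the work are solid. World frame = base frame: x ahead of the robot, y to its left, z up, the work surface at z = 0. Lengths are in m, angles in rad, forces in N, time in s.
With the tool pointing down it reaches from about 0.25 to 0.775 m from the base axis. Payload 8.9 kg.
Tool frame: the origin (TCP) lies between the finger pads; the fingertips stand manip.finger_overhang ahead of it and the grasp point (between the pads) lies 8 mm behind it (manip.finger_overhang is the distance from the TCP to the fingertips, in m); z points along the fingers, y is the line along which they close (so a half turn about z gives the same grasp; the last joint's range is limited). The gripper opens to 85 mm and grips with 20 to 120 N. Pads are 22 mm wide; open, the fingers measure 114 mm over their backs; the gripper's body (76 mm by 85 mm) begins 54 mm behind the grasp point. The pads swing forward as they close: fully open they stand 13 mm farther back than shut.
Start: joints at [1.076, 0.291, -0.153, 1.127, 0, 1.431], TCP at [0.183, 0.492, 0.242] pointing down, gripper open.
Joint ranges: [-2.52, 2.52], [-0.91, 1.74], [-1.3, 1.37], [-1.96, 2.02], [-1.52, 1.47], [-3.14, 3.14]. Speed limits (rad/s): [2.22, 2.22, 2.79, 3.14, 3.14, 3.14].

INTERFACE

Orientations are given as a 3x3 rotation matrix whose columns are the frame's x, y, z axes.
In Python, from rig import manip, optics, job gives the robot as it stands. The module is installed in compiled form; this text tells all that it offers.
- The arm moves only by the tool play_rows, never from a script. Its argument "series" is a list of rows, each an object with "delta_pos": the shift along the tool's x, y, z in mm, a list of three; "twist": the turn, a rotation vector about the tool's x, y, z in rad, a list of three. In form: [{"delta_pos": [x, y, z], "twist": [wx, wy, wz]}, ...]. A call has 1 to 8 rows; each row is the pose to reach, as a shift and turn from the pose commanded when the call began, along the tool's axes at that moment; what a row does not reach only later rows make up. A row lasts 1/8 s, in which the tool goes at most 62.5 mm and 10.7 degrees, less where a joint would pass 70% of its speed; a pose out of reach is approached as far as the arm can. A call with a gripper value outside its range is refused whole. "grip" is the finger opening in mm, from 0 to 85.4, set as the call begins (left out, the last holds). The fingers move at their own pace and stop on an object; "grip_force" is the grip in N (left out, the last holds). Time passes only in rows, so rows that repeat a pose let the fingers close. It gives the time, the measured TCP pose, the force, the opening and the grip force at its end, in the units of the state.
- manip.get_obs(): the state, without advancing time (a new reading comes with each control period).
- optics.snapshot(name): name is "scene" or "top" or "wrist"; returns the picture (384x512x3 uint8, red, green, blue); there is no depth.
- optics.get_calibration(name): a dict with "camera_matrix" (3x3 intrinsics, pixels), "D" ([k1, k2, p1, p2, k3] as OpenCV has them; the pictures are not rectified), "extrinsics" (4x4, takes a point from camera to world coordinates); the wrist camera has in their place "tool_from_camera" (4x4, takes a point from camera to tool coordinates, whose origin is the TCP and whose axes are the flange's). Camera axes: x right, y up, looking along -z (the intrinsics and any distortion apply to the point x, -y, -z); pixel columns grow to the right and rows downward; lengths in m; the calibration is good to about 2 mm. A picture is of the moment at which its call begins: read the wrist's pose just before it. get_calibration takes no time and is no camera call.
- job.close_job(): hands the job in; it is judged then, once.
The state is a dict: "time": time; "joints": joint angles; "joint_velocities": joint speeds; "tau": joint torques, N m; "eef_pos": TCP position; "orientation": TCP orientation; "ft_force": force on the tool from outside, world axes, zero at the start; "torque": the same for the moment, N m; "width": finger opening in m; "grip_force": force on a finger pad.
Only numpy, scipy, OpenCV 4.12 (cv2) and the standard library are available. Lean on these libraries where they do the work, as an engineer would, in place of code of your own. Each camera call takes 0.05 s, during which the arm holds its last target. There are 200 camera calls.

TASK

Check the width of the lying sample bottle on the slide gauge: lay it between the two jaws with its length square to the beam, then push the sliding jaw shut on it, gently, until the bottle is pinned and the sprung measuring tip is pressed about half in (the white half of its stem has gone into the sleeve, the red half still shows), never pressing the tip to its stop. Then tip the lock lever right over towards the robot and let go, leaving the jaws closed on the bottle; do not disturb the timer or the flask.

Things in the scene. Friction and masses are not known exactly. Their poses are not given: they have to be found in the camera images.
- bottle: white square plastic sample bottle lying on its side with a metal screw cap at its -x end, 138 mm long (x), 55 mm wide (y), 55 mm high; origin under its middle, on the table; x along its length
- gauge: bench slide gauge like a big caliper, fixed to the table; origin on the table under the beam, y along the beam towards the fixed jaw, jaws project to -x (robot side) to x = -105 mm. Grey base x -22..22, y -160..140 mm, 12 mm high; beam top z 38. The bottle lies on the table between the jaws, clear of the base: middle 92 to 130 mm out along -x, length along the gauge's x
- fixed_face (a point): centre of the dark fixed jaw's measuring face at gauge y = +100 mm, 28 mm above the table, 75 mm out from the beam, in line with the tip; the jaw is z 6 to 50 mm; axes as the gauge's
- jaw (a joint): slide of the blue sliding jaw along the beam, m; 0 = open, 115 mm from tip to fixed face; grows towards the fixed jaw, stop 0.09. Takes about 7 N to move, stays where left, also against the tip's spring. Block 60 mm (x) by 56 mm (y), middle at gauge y = joint - 66 mm, 52 mm high; arm 24 mm thick, to gauge x = -105 mm, top z 50 mm
- push_pad (a point): middle of the black ribbed rubber pad on the outer (-y) face of the sliding jaw's arm, 30 mm above the table, 75 mm out from the beam in line with the tip, 16 mm from the jaw's middle along y; pad 54 mm wide along x, 34 mm high. Push here along the gauge's +y; axes as the gauge's
- tip (a joint): sprung measuring tip in the sliding jaw, m; 0 = fully out, grows as it is pressed in, 0.016 = at its stop, half in = 0.008. Spring 0.25 N per mm. Stem 16 mm long: the half by the sleeve white, the half by the steel disc red
- tip_face (a point): centre of the face of the tip's 24 mm steel disc, 28 mm above the table, 75 mm out from the beam; axes as the gauge's
- lock (a joint): lock lever on top of the sliding jaw, rad; 0 = leans 40 degrees away from the robot (gauge +x), 1.4 = right over at its stop, leaning 40 degrees towards the robot (-x). Needs about 1 N at the knob, stays where it is left, does not change the jaw's stiffness
- lock_knob (a point): centre of the lever's red ball knob, 18 mm across, on a 9 mm rod; it swings in the gauge's x-z plane at 62 mm radius about a pivot 57 mm above the table over the middle of the sliding jaw's block (gauge x = 0)
- timer: red and white dial timer, 72 mm across, 47 mm high, a bystander; origin under its middle
- flask: grey metal flask with black stopper, 63 mm across, 148 mm high, a bystander; origin under its middle
Not all that is in view belongs to the job. What is shaped like the bottle but brown is not meant.

How it is judged:
On the way, in this order (a step that is already met when the one before it is completed fails the run):
1. the bottle lies on the table between the jaws, roughly square to the beam (x of bottle in the frame of gauge between -0.14 and -0.084 m and height (world z) of bottle below 0.008 m and angle between bottle's own z axis and vertical below 0.1 rad and y of bottle in the frame of tip_face above 0.02 m and y of bottle in the frame of gauge below 0.08 m and angle between the x axis of bottle and the x axis of gauge, either way round below 0.3 rad), for 0.2 s.
2. the sliding jaw has been pushed up: bottle pinned against the fixed jaw, tip about half in (x of bottle in the frame of gauge between -0.14 and -0.084 m and height (world z) of bottle below 0.008 m and angle between bottle's own z axis and vertical below 0.1 rad and value of joint tip between 0.004 and 0.012 m and y of bottle in the frame of gauge between 0.064 and 0.078 m and angle between the x axis of bottle and the x axis of gauge, either way round below 0.15 rad), for 0.3 s.
3. the lock lever is right over (value of joint lock above 1.2 rad), for 0.2 s.
At the end, for the whole second after the job is handed in: The bottle lies at rest on the table, square to the beam (within 8.5 degrees), middle 84-140 mm out from the beam, against the fixed jaw (within 8 mm); the tip is pressed in 4 to 12 mm by it; the lock lever is over (beyond 1.2 rad) (all of step 2 and value of joint lock above 1.2 rad and linear speed of bottle below 0.01 m/s); the robot touches nothing.
It fails at once if the measuring tip is pressed to its stop (over 15 mm) (value of joint tip above 0.015 m).
It fails at once if the timer is moved over 30 mm (distance of timer from where it was at the start of the episode above 0.03 m).
It fails at once if the flask is moved over 30 mm (distance of flask from where it was at the start of the episode above 0.03 m).
It also fails if it takes over 64 s, if anything falls off the work surface, if the arm or the gripper's body presses on something with over 40 N, if the wrist force passes 120 N, or if a joint passes its speed limit or range.

## Working session

There is one attempt and no reset: what is moved stays moved. The work goes in short steps, Python scripts to look and compute and a tool call to move; the robot and the scene stay as the last step left them, time stands still between calls to the robot, and variables do not carry over. Pictures are saved under pics/ and viewed, at most 13 in all, crops included, and the job is handed in when it is done.

Besides the shell and the picture viewer there is one more tool, called after ">>>" as name(argument=value, ...) on one line, values as JSON. play_rows: Moves the arm, as the interface text tells. Its arguments: {"type":"object","properties":{"series":{"type":"array"},"grip":{"type":"number"},"grip_force":{"type":"number"}},"required":["series"]}

```bash
mkdir -p pics; cat > h.py <<'E'
import numpy as np, cv2
from rig import manip, optics, job
def snap(n,f=None):
    o=manip.get_obs(); im=optics.snapshot(n)
    if f: cv2.imwrite('pics/'+f,im[:,:,::-1])
    return im,o
def campose(n,o=None):
    c=optics.get_calibration(n)
    if 'extrinsics' in c: T=np.array(c['extrinsics'])
    else:
        W=np.eye(4);W[:3,:3]=o['orientation'];W[:3,3]=o['eef_pos'];T=W@np.array(c['tool_from_camera'])
    return np.array(c['camera_matrix'],float),np.array(c['D'],float),T
def ray(n,px,z,o=None):
    K,D,T=campose(n,o)
    p=cv2.undistortPoints(np.array(px,float).reshape(-1,1,2),K,D).reshape(-1,2)
    d=np.c_[p[:,0],-p[:,1],-np.ones(len(p))]@T[:3,:3].T
    return T[:3,3]+d*((z-T[2,3])/d[:,2])[:,None]
def proj(n,P,o=None):
    K,D,T=campose(n,o); q=(np.atleast_2d(P)-T[:3,3])@T[:3,:3]
    return cv2.projectPoints(q*[1,-1,-1],np.zeros(3),np.zeros(3),K,D)[0].reshape(-1,2)
E
python3 - <<'E'
from h import *
print(manip.finger_overhang); 
a,o=snap('top','top0.png'); b,_=snap('scene','scene0.png')
print(o)
for n in('top','scene'): print(campose(n)[2].round(3),campose(n)[0].round(0)[0])
print(optics.get_calibration('wrist')['tool_from_camera'])
E
```

```text
0.011
{'time': 0.0, 'joints': array([ 1.07568829e+00,  2.91281355e-01, -1.54106202e-01,  1.12669339e+00,
        9.53764956e-06,  1.43150491e+00]), 'joint_velocities': array([ 5.16812168e-05, -6.65636310e-04,  3.12235916e-04,  4.89521224e-04,
       -7.84905587e-04, -9.54534364e-04]), 'tau': array([-3.99085286e-03, -5.37141752e+01,  3.31369543e+01,  1.60781248e-02,
       -3.43661086e-04,  1.05549719e-05]), 'eef_pos': array([0.18267918, 0.49175422, 0.24173924]), 'orientation': array([[-9.37362267e-01,  3.48355563e-01, -6.18747188e-04],
       [ 3.48356062e-01,  9.37361609e-01, -1.12582337e-03],
       [ 1.87803026e-04, -1.27084868e-03, -9.99999175e-01]]), 'ft_force': array([ 0.15264001, -0.27262676, -0.45564547]), 'torque': array([ 0.04594214,  0.01030451, -0.01022558]), 'grip_force': 0.0, 'width': 0.08532228041809407}
[[ 3.200e-02  9.790e-01 -2.010e-01  2.800e-01]
 [-9.990e-01  3.100e-02 -8.000e-03  1.330e-01]
 [-1.000e-03  2.010e-01  9.800e-01  1.088e+00]
 [ 0.000e+00  0.000e+00  0.000e+00  1.000e+00]] [349.   0. 259.]
[[ 0.827  0.388 -0.407 -0.155]
 [-0.562  0.581 -0.589 -0.8  ]
 [ 0.007  0.716  0.698  1.194]
 [ 0.     0.     0.     1.   ]] [495.   0. 260.]
[[-4.77821587e-04  9.55587550e-01  2.94706982e-01  7.35068100e-02]
 [ 9.99999665e-01  2.60782036e-04  7.75758206e-04 -9.12749453e-04]
 [ 6.64450597e-04  2.94707254e-01 -9.55587355e-01 -1.32446126e-01]
 [ 0.00000000e+00  0.00000000e+00  0.00000000e+00  1.00000000e+00]]
```

View pics/top0.png

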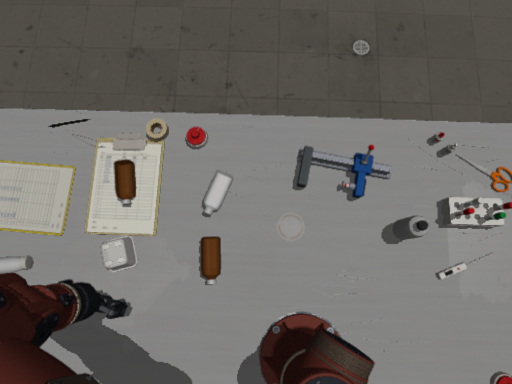

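View pics/scene0.png

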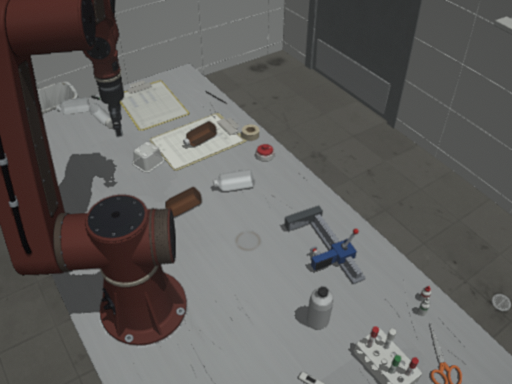

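The top view shows the white bottle at (217,193) with its cap at (207,211). The fixed jaw is at (305,167), the blue jaw at (362,172), the knob at (371,148), the flask at (415,226) and the timer at (196,137). The scene view agrees.

```bash
python3 - <<'E'
from h import *
im=cv2.imread('pics/top0.png')
hsv=cv2.cvtColor(im,cv2.COLOR_BGR2HSV)
def big(m,z,name,box):
    x0,y0,x1,y1=box; mm=np.zeros_like(m); mm[y0:y1,x0:x1]=m[y0:y1,x0:x1]
    c=max(cv2.findContours(mm,0,2)[0],key=cv2.contourArea); r=cv2.minAreaRect(c)
    b=cv2.boxPoints(r); print(name,r,'\n',ray('top',np.r_[[r[0]],b],z).round(3)[:,:2].tolist())
big(cv2.inRange(hsv,(0,0,190),(180,40,255)),.03,'bottle',(195,165,240,222))
big(cv2.inRange(hsv,(100,120,40),(130,255,255)),.05,'blue',(340,140,390,205))
big(cv2.inRange(hsv,(0,0,0),(180,255,85)),.05,'fixed',(290,140,318,195))
print('knob',ray('top',[[371,148]],.1),'flask',ray('top',[[420,226]],.148),'timer',ray('top',[[196,137]],.047))
print('tipdisc',ray('top',[[346,184]],.03))
E
```

```text
Traceback (most recent call last):
ValueError: max() iterable argument is empty
```

```bash
python3 - <<'E'
from h import *
im=cv2.imread('pics/top0.png')
hsv=cv2.cvtColor(im,cv2.COLOR_BGR2HSV)
print(hsv[193,217],hsv[193,240],hsv[165,305],hsv[180,360])
t=int(hsv[193,217,2])//2+int(hsv[193,240,2])//2
def big(m,z,name,box):
    x0,y0,x1,y1=box; mm=np.zeros_like(m); mm[y0:y1,x0:x1]=m[y0:y1,x0:x1]
    cs=cv2.findContours(mm,0,2)[0]
    if not cs: print(name,'none');return
    c=max(cs,key=cv2.contourArea); r=cv2.minAreaRect(c)
    b=cv2.boxPoints(r); print(name,r,'\n',ray('top',np.r_[[r[0]],b],z).round(3)[:,:2].tolist())
big(cv2.inRange(hsv,(0,0,t),(180,60,255)),.03,'bottle',(195,165,240,222))
big(cv2.inRange(hsv,(100,100,40),(130,255,255)),.05,'blue',(340,140,390,205))
big(cv2.inRange(hsv,(0,0,0),(180,255,85)),.05,'fixed',(290,140,318,195))
print('knob',ray('top',[[371,148]],.1),'flask',ray('top',[[420,226]],.148),'timer',ray('top',[[196,137]],.047))
print('tipdisc',ray('top',[[346,184]],.03))
E
```

```text
[  8   5 189] [  0   2 133] [99 25 71] [107 206 124]
bottle ((217.3585205078125, 190.47317504882812), (13.200332641601562, 33.524654388427734), 24.775142669677734) 
 [[0.482, 0.271], [0.442, 0.308], [0.539, 0.27], [0.523, 0.232], [0.426, 0.271]]
blue ((361.02838134765625, 175.53713989257812), (18.833328247070312, 43.878353118896484), 7.594643592834473) 
 [[0.539, -0.17], [0.474, -0.131], [0.612, -0.152], [0.606, -0.21], [0.468, -0.187]]
fixed ((305.7119445800781, 168.4064178466797), (21.074966430664062, 44.24885940551758), 9.865806579589844) 
 [[0.556, 0.0], [0.492, 0.043], [0.631, 0.021], [0.622, -0.044], [0.483, -0.02]]
knob [[ 0.61147137 -0.18704955  0.1       ]] flask [[ 0.37909677 -0.2976338   0.148     ]] timer [[0.64788233 0.34520996 0.047     ]]
tipdisc [[ 0.5152238  -0.12777466  0.03      ]]
```

>>> play_rows(series=[{"delta_pos": [-58, -16, 0], "twist": [0, 0, 0]}, {"delta_pos": [-116, -33, 0], "twist": [0, 0, 0]}, {"delta_pos": [-174, -50, 0], "twist": [0, 0, 0]}, {"delta_pos": [-232, -66, 0], "twist": [0, 0, 0]}, {"delta_pos": [-290, -82, 0], "twist": [0, 0, 0]}, {"delta_pos": [-348, -99, 0], "twist": [0, 0, 0]}, {"delta_pos": [-348, -99, 0], "twist": [0, 0, 0]}, {"delta_pos": [-348, -99, 0], "twist": [0, 0, 0]}])

```text
time: 1.1
eef_pos: [0.4742, 0.2779, 0.2418]
orientation: [[-0.937, 0.349, -0.001], [0.349, 0.937, -0.0], [0.001, -0.001, -1.0]]
ft_force: [-1.7, 0.4, -0.6]
width: 0.0855
grip_force: 0.0
```

```bash
python3 - <<'E'
from h import *
im,o=snap('wrist','w1.png'); print(o['eef_pos'],o['orientation'][:,0],o['ft_force'])
E
```

```text
[0.47417389 0.27790899 0.24183815] [-0.93709623  0.34906931  0.00112458] [-1.74783227  0.41414396 -0.60261459]
```

View pics/w1.png

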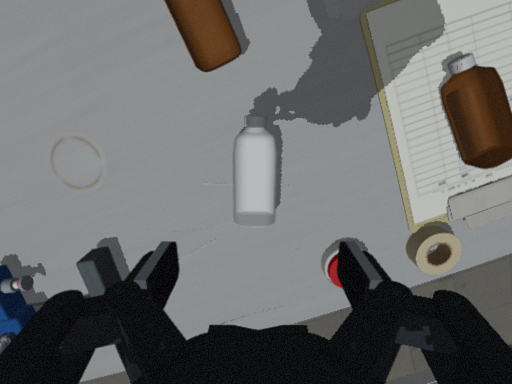

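The wrist view shows the bottle at columns 234–276, with the cap end at row 116 and the base at row 224, almost in line with the tool. The fixed jaw is at the lower left (100,270).

```bash
python3 - <<'E'
from h import *
im=cv2.imread('pics/w1.png'); o=manip.get_obs()
hsv=cv2.cvtColor(im,cv2.COLOR_BGR2HSV); print(hsv[150:153,225:285:4,2])
g=hsv[:,:,2].astype(int)
L=[];R=[]
for r in range(142,205,3):
    d=np.abs(np.diff(cv2.GaussianBlur(hsv[:,:,2],(1,3),0)[r,215:300].astype(int)))
    row=hsv[r,:,2].astype(int); x=np.where((row[200:300]>165))[0]+200
    L.append((x.min()-.5,r));R.append((x.max()+.5,r))
col=g[100:235,255]; print(col.tolist())
for z in(.03,.055):
    l=ray('wrist',L,z,o)[:,:2];r=ray('wrist',R,z,o)[:,:2]
    for e in(l,r):
        v=cv2.fitLine(e.astype(np.float32),cv2.DIST_HUBER,0,.01,.01).ravel(); print(z,v,np.degrees(np.arctan2(v[1],v[0])))
    print('cap/base z',ray('wrist',[(255,116),(255,224)],z,o)[:,:2], 'w',np.linalg.norm((l-r).mean(0)))
x=o['orientation'][:,0];print(np.degrees(np.arctan2(-x[1],-x[0])))
E
```

```text
[[144 146 123 152 173 184 188 187 188 189 185 177 155  82  82]
 [143 144 120 153 173 184 185 188 187 185 186 176 155  85  86]
 [144 143 116 153 173 183 188 186 188 188 185 174 156  85  92]]
[83, 84, 83, 81, 83, 83, 81, 81, 84, 80, 86, 83, 83, 82, 82, 81, 91, 106, 102, 101, 104, 104, 105, 100, 100, 102, 108, 135, 167, 166, 165, 166, 159, 151, 151, 158, 165, 172, 175, 183, 185, 186, 187, 187, 187, 187, 188, 188, 187, 187, 188, 187, 188, 188, 188, 189, 187, 186, 187, 187, 186, 187, 187, 188, 188, 187, 186, 186, 187, 188, 187, 187, 189, 187, 188, 187, 187, 186, 187, 188, 188, 187, 188, 187, 186, 188, 187, 188, 186, 189, 188, 188, 187, 189, 186, 188, 188, 187, 187, 187, 188, 186, 187, 188, 188, 186, 187, 187, 187, 189, 185, 171, 155, 150, 140, 135, 132, 133, 136, 134, 135, 135, 134, 133, 133, 139, 151, 155, 146, 146, 146, 144, 146, 145, 144]
0.03 [ 0.930517   -0.36624867  0.4801257   0.2496591 ] -21.484446
0.03 [ 0.93437946 -0.35627943  0.48618898  0.29069012] -20.871878
cap/base z [[0.41092141 0.2970487 ]
 [0.54377502 0.2472579 ]] w 0.04017903246742618
0.055 [ 0.9305151  -0.3662535   0.47464973  0.25354093] -21.484747
0.055 [ 0.93437934 -0.3562797   0.48027307  0.29159486] -20.871895
cap/base z [[0.4104667  0.29749207]
 [0.53368083 0.25131396]] w 0.03726375443569526
-20.361956599257176
```

>>> play_rows(series=[{"delta_pos": [-26, -50, 0], "twist": [0, 0, -0.03]}, {"delta_pos": [-52, -100, 0], "twist": [0, 0, -0.06]}, {"delta_pos": [-78, -150, 0], "twist": [0, 0, -0.1]}, {"delta_pos": [-104, -200, 0], "twist": [0, 0, -0.14]}, {"delta_pos": [-130, -250, 0], "twist": [0, 0, -0.18]}, {"delta_pos": [-160, -310, 0], "twist": [0, 0, -0.2]}, {"delta_pos": [-168, -319, 0], "twist": [0, 0, -0.2]}, {"delta_pos": [-168, -319, 0], "twist": [0, 0, -0.2]}])

```text
time: 2.15
eef_pos: [0.5209, -0.079, 0.2422]
orientation: [[-0.988, 0.156, -0.0], [0.156, 0.988, 0.0], [0.0, 0.0, -1.0]]
ft_force: [-1.1, 0.2, 0.3]
width: 0.0859
grip_force: 0.0
```

```bash
python3 - <<'E'
from h import *
im,o=snap('wrist','w2.png'); print(o['eef_pos'],o['orientation'][:,0],o['ft_force'])
import pickle; pickle.dump(o,open('w2.pkl','wb'))
cv2.imwrite('pics/w2b.png',cv2.resize(im[:,:,::-1],(800,600),interpolation=cv2.INTER_CUBIC))
E
```

```text
[ 0.52091041 -0.07895355  0.24224831] [-9.87827062e-01  1.55555956e-01  1.99510880e-04] [-1.07108178  0.1649035   0.28315441]
```

View pics/w2b.png

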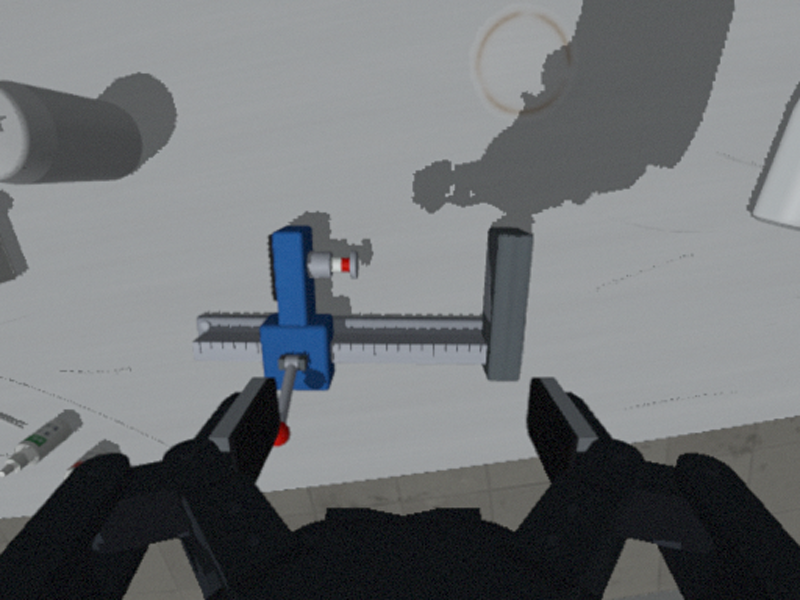

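The wrist view shows the gauge square in the picture, at 800×600 scale. The blue arm is at columns 274–315 with its end at row 235. The tip disc is at (353,265), the fixed jaw's top at columns 497–532 and rows 237–380, the knob at (281,435) and the block at columns 262–333.

```bash
python3 - <<'E'
from h import *
import pickle; o=pickle.load(open('w2.pkl','rb'))
im=cv2.imread('pics/w2.png'); g=cv2.cvtColor(im,cv2.COLOR_BGR2GRAY); hsv=cv2.cvtColor(im,cv2.COLOR_BGR2HSV)
for r in (165,200,225): print(r,g[r,305:346].tolist())
print('blue', {r:hsv[r,165:215,1].tolist() for r in (170,)}, {r:hsv[r,165:215,2].tolist() for r in (170,)})
print('col blue',g[140:160,186].tolist(),'col fixed',g[140:160,330].tolist(), g[235:250,325].tolist())
print('beam edges', [ (c,g[195:235,c].tolist()) for c in(230,290)])
E
```

```text
165 [156, 157, 155, 156, 159, 155, 91, 67, 41, 38, 45, 39, 49, 76, 84, 88, 90, 92, 90, 91, 88, 88, 88, 84, 86, 86, 86, 89, 87, 89, 88, 88, 87, 81, 85, 123, 157, 157, 157, 157, 158]
200 [160, 158, 142, 118, 55, 67, 75, 76, 75, 47, 67, 81, 86, 88, 89, 87, 88, 91, 88, 86, 88, 83, 84, 86, 87, 86, 86, 87, 86, 82, 82, 108, 156, 157, 156, 155, 156, 157, 156, 158, 156]
225 [153, 152, 130, 150, 153, 151, 83, 40, 45, 80, 87, 90, 89, 89, 91, 86, 86, 88, 84, 82, 87, 89, 86, 88, 85, 85, 84, 84, 83, 117, 143, 157, 158, 159, 158, 158, 159, 158, 159, 158, 159]
blue {170: [10, 8, 6, 10, 10, 9, 5, 8, 8, 71, 179, 203, 187, 189, 192, 188, 182, 188, 188, 189, 193, 190, 187, 189, 188, 197, 193, 189, 192, 206, 174, 51, 23, 18, 21, 23, 23, 21, 23, 21, 20, 22, 21, 18, 21, 20, 19, 4, 5, 5]} {170: [159, 160, 159, 159, 161, 163, 158, 132, 62, 47, 117, 147, 154, 155, 154, 155, 154, 153, 152, 154, 152, 153, 153, 154, 152, 149, 151, 139, 118, 83, 57, 85, 145, 168, 170, 167, 170, 169, 167, 169, 170, 171, 171, 169, 168, 143, 106, 134, 201, 211]}
col blue [158, 151, 99, 92, 60, 32, 34, 32, 53, 64, 80, 80, 78, 80, 81, 83, 81, 81, 80, 80] col fixed [92, 91, 95, 95, 92, 78, 40, 37, 34, 36, 47, 60, 87, 86, 83, 85, 87, 83, 83, 84] [86, 89, 88, 89, 87, 87, 86, 87, 98, 140, 158, 157, 156, 157, 158]
beam edges [(230, [157, 157, 160, 159, 145, 113, 94, 76, 68, 97, 125, 138, 135, 137, 117, 79, 73, 74, 72, 65, 63, 63, 66, 63, 80, 124, 157, 154, 156, 158, 154, 155, 153, 152, 152, 152, 152, 155, 161, 157]), (290, [157, 159, 158, 158, 160, 157, 137, 90, 63, 74, 103, 124, 134, 132, 112, 76, 70, 74, 72, 67, 70, 67, 67, 68, 69, 104, 142, 154, 153, 154, 152, 154, 153, 152, 152, 153, 155, 150, 155, 158])]
```

```bash
python3 - <<'E'
from h import *
import pickle; o=pickle.load(open('w2.pkl','rb'))
P=ray('wrist',[(317.8,165),(313.6,225),(340,165),(334,225),(174.8,170),(193.2,170),(186,148.5),(330,151.2),(325,243.6)],.05,o)[:,:2]
print(P.round(4).tolist())
e=lambda a,b:np.degrees(np.arctan2(b[1]-a[1],b[0]-a[0]))
print('ang x fixed',e(P[0],P[1]),e(P[2],P[3]))
T=ray('wrist',[(353/1.5625,265/1.5625)],.028,o); print('tip',T)
K=ray('wrist',[(281/1.5625,435/1.5625)],.1045,o); print('knob',K)
for c in [(-1,'')]:
  for a in (-8.95,-8,-10):
    x=np.array([np.cos(np.radians(a)),np.sin(np.radians(a))]);y=np.array([-x[1],x[0]])
    # origin: fixed face y=+.1 ; end x=-.105
    gy=np.mean([P[0]@y,P[1]@y])-.1; gx=P[7]@x+.105
    O=gx*x+gy*y
    f=lambda p:((p-O)@np.array([x,y]).T).round(4)
    print(a,O.round(4),'blue arm y',f(P[4]),f(P[5]),'blue end',f(P[6]),'tip',f(T[0,:2]),'knob',f(K[0,:2]),'far',f(P[8]))
b=ray('wrist',[(230,204),(230,219.5),(290,205),(290,220)],.038,o);print(b.round(4).tolist(),e(b[2],b[0]),e(b[3],b[1]))
E
```

```text
[[0.523, -0.0074], [0.6003, -0.0199], [0.5271, 0.0192], [0.6045, 0.0062], [0.502, -0.1791], [0.5056, -0.1569], [0.4788, -0.1596], [0.5086, 0.0086], [0.6293, -0.0075]]
ang x fixed -9.23028153580334 -9.573453724087631
tip [[ 0.51566417 -0.12091545  0.028     ]]
knob [[ 0.61757918 -0.18623299  0.1045    ]]
-8.95 [ 0.5947 -0.1201] blue arm y [-0.0823 -0.0727] [-0.0823 -0.0502] blue end [-0.1083 -0.057 ] tip [-0.0779 -0.0131] knob [ 0.0329 -0.0618] far [0.0167 0.1166]
-8 [ 0.5967 -0.1196] blue arm y [-0.0854 -0.0721] [-0.085  -0.0496] blue end [-0.1111 -0.056 ] tip [-0.08   -0.0126] knob [ 0.03   -0.0631] far [0.0168 0.1155]
-10 [ 0.5925 -0.1206] blue arm y [-0.0789 -0.0732] [-0.0793 -0.0508] blue end [-0.1051 -0.0581] tip [-0.0756 -0.0136] knob [ 0.0361 -0.0602] far [0.0167 0.1178]
[[0.5594, -0.1228, 0.038], [0.5807, -0.1268, 0.038], [0.5729, -0.0459, 0.038], [0.5938, -0.0484, 0.038]] -99.98375727595237 -99.48887074565606
```

>>> play_rows(series=[{"delta_pos": [20, 55, 0], "twist": [0, 0, 0.03]}, {"delta_pos": [40, 110, 0], "twist": [0, 0, 0.07]}, {"delta_pos": [60, 165, 0], "twist": [0, 0, 0.1]}, {"delta_pos": [80, 220, 0], "twist": [0, 0, 0.14]}, {"delta_pos": [100, 275, 20], "twist": [0, 0, 0.18]}, {"delta_pos": [120, 328, 50], "twist": [0, 0, 0.214]}, {"delta_pos": [125.4, 346.2, 90], "twist": [0, 0, 0.214]}, {"delta_pos": [125.4, 346.2, 110], "twist": [0, 0, 0.214]}])

```text
time: 3.2
eef_pos: [0.4474, 0.2851, 0.1304]
orientation: [[-0.934, 0.356, -0.003], [0.356, 0.934, -0.0], [0.002, -0.001, -1.0]]
ft_force: [-0.1, -0.5, 0.8]
width: 0.0856
grip_force: 0.0
```

>>> play_rows(series=[{"delta_pos": [0, 0, 20], "twist": [0, 0, 0]}, {"delta_pos": [0, 0, 45], "twist": [0, 0, 0]}, {"delta_pos": [0, 0, 70], "twist": [0, 0, 0]}, {"delta_pos": [0, 0, 90], "twist": [0, 0, 0]}, {"delta_pos": [0, 0, 105], "twist": [0, 0, 0]}, {"delta_pos": [0, 0, 110], "twist": [0, 0, 0]}, {"delta_pos": [0, 0, 110], "twist": [0, 0, 0]}])

```text
time: 4.08
eef_pos: [0.4505, 0.2825, 0.0225]
orientation: [[-0.933, 0.361, -0.0], [0.361, 0.933, 0.0], [0.0, 0.0, -1.0]]
ft_force: [-0.8, -0.9, -0.2]
width: 0.0853
grip_force: 0.0
```

>>> play_rows(series=[{"delta_pos": [0, 0, 0], "twist": [0, 0, 0]}, {"delta_pos": [0, 0, 0], "twist": [0, 0, 0]}, {"delta_pos": [0, 0, 0], "twist": [0, 0, 0]}, {"delta_pos": [0, 0, 0], "twist": [0, 0, 0]}, {"delta_pos": [0, 0, 0], "twist": [0, 0, 0]}, {"delta_pos": [0, 0, 0], "twist": [0, 0, 0]}], grip=45, grip_force=50)

```text
time: 4.82
eef_pos: [0.4513, 0.2823, 0.0233]
orientation: [[-0.932, 0.362, 0.001], [0.362, 0.932, 0.001], [-0.001, 0.001, -1.0]]
ft_force: [-2.5, 0.2, 7.5]
width: 0.0529
grip_force: 51.3
```

>>> play_rows(series=[{"delta_pos": [0, 0, -10], "twist": [0, 0, 0]}, {"delta_pos": [0, 0, -25], "twist": [0, 0, 0]}, {"delta_pos": [0, 0, -45], "twist": [0, 0, 0]}, {"delta_pos": [0, 0, -65], "twist": [0, 0, 0]}, {"delta_pos": [0, 0, -85], "twist": [0, 0, 0]}, {"delta_pos": [0, 0, -90], "twist": [0, 0, 0]}, {"delta_pos": [0, 0, -90], "twist": [0, 0, 0]}])

```text
time: 5.7
eef_pos: [0.4509, 0.2821, 0.1126]
orientation: [[-0.932, 0.361, 0.001], [0.361, 0.932, 0.0], [-0.0, 0.001, -1.0]]
ft_force: [-0.2, -0.2, -2.4]
width: 0.053
grip_force: 52.7
```

```bash
python3 - <<'E'
from h import *
im,o=snap('wrist','w3.png'); print(o['eef_pos'],o['orientation'],o['ft_force'],o['torque'],o['width'])
E
```

```text
[0.45092417 0.28207751 0.11262472] [[-9.32401712e-01  3.61423066e-01  6.44607476e-04]
 [ 3.61423314e-01  9.32401783e-01  3.19542385e-04]
 [-4.85543172e-04  5.30918038e-04 -9.99999741e-01]] [-0.19882793 -0.19937735 -2.44561216] [ 0.04847179  0.06199459 -0.01987352] 0.05295728270492624
```

View pics/w3.png

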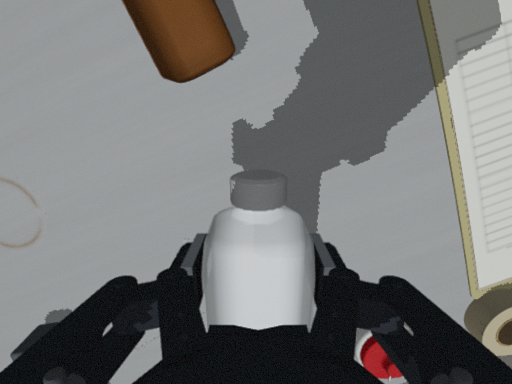

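The picture shows the bottle held square between the fingers, with the cap's end face at rows 171–183 and column 259. Next I check the cap's offset along the tool.

```bash
python3 - <<'E'
from h import *
o=manip.get_obs(); R=o['orientation']
for p,z in (((258,170.5),.10),((258,183),.134)):
    q=ray('wrist',[p],z,o)[0]; print((R.T@(q-o['eef_pos'])).round(4))
O=np.array([.5938,-.1178]); a=np.radians(-9.6); x=np.array([np.cos(a),np.sin(a)]); y=np.array([-x[1],x[0]])
for gx,gy in((-.098,.066),):
  t=O+(gx-.026)*x+gy*y; d=np.r_[t-o['eef_pos'][:2],0]; print('target',t,'tool delta mm',(R.T@d*1000).round(1))
cur=np.degrees(np.arctan2(-R[1,0],-R[0,0])); print('cur',cur,'twist z',-np.radians(-9.6-cur))
E
```

```text
[ 0.0417 -0.0008  0.0121]
[ 0.0438 -0.0008 -0.0219]
target [ 0.48254323 -0.03204494] tool delta mm [-143.3 -281.2    0. ]
cur -21.18994049151899 twist z -0.2022826216872163
```

>>> play_rows(series=[{"delta_pos": [-20, -40, 0], "twist": [0, 0, -0.03]}, {"delta_pos": [-45, -85, 0], "twist": [0, 0, -0.06]}, {"delta_pos": [-70, -135, 0], "twist": [0, 0, -0.1]}, {"delta_pos": [-95, -185, 0], "twist": [0, 0, -0.13]}, {"delta_pos": [-120, -235, 0], "twist": [0, 0, -0.17]}, {"delta_pos": [-138, -270, 0], "twist": [0, 0, -0.202]}, {"delta_pos": [-143.3, -281.2, 0], "twist": [0, 0, -0.202]}, {"delta_pos": [-143.3, -281.2, 0], "twist": [0, 0, -0.202]}])

```text
time: 6.75
eef_pos: [0.4823, -0.0321, 0.1118]
orientation: [[-0.986, 0.169, -0.001], [0.169, 0.986, 0.0], [0.001, 0.0, -1.0]]
ft_force: [-0.3, -0.0, -1.8]
width: 0.0529
grip_force: 53.6
```

```bash
python3 - <<'E'
from h import *
im,o=snap('top'); print(o['eef_pos'],o['orientation'][:,0],o['ft_force'])
c=cv2.resize(im[100:250,260:440,::-1],None,fx=4,fy=4,interpolation=cv2.INTER_CUBIC)
im2,_=snap('scene'); d=cv2.resize(im2[170:300,250:380,::-1],None,fx=4,fy=4,interpolation=cv2.INTER_CUBIC)
h=np.zeros((600,800,3),np.uint8); c=cv2.resize(c,(440,367)); d=cv2.resize(d,(360,360)); h[:367,:440]=c; h[:360,440:]=d
cv2.imwrite('pics/t4.png',h[:370])
E
```

```text
[ 0.48233376 -0.03213918  0.11175409] [-0.98566505  0.16870986  0.00118218] [-0.2820895  -0.01925749 -1.7564708 ]
```

View pics/t4.png

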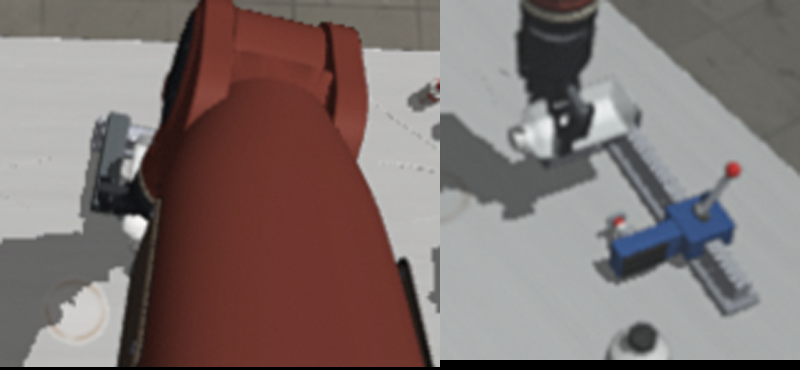

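The bottle is held level above the gauge, in front of the sliding jaw and short of the fixed one. Lowering now.

>>> play_rows(series=[{"delta_pos": [0, 0, 15], "twist": [0, 0, 0]}, {"delta_pos": [0, 0, 30], "twist": [0, 0, 0]}, {"delta_pos": [0, 0, 45], "twist": [0, 0, 0]}, {"delta_pos": [0, 0, 58], "twist": [0, 0, 0]}, {"delta_pos": [0, 0, 70], "twist": [0, 0, 0]}, {"delta_pos": [0, 0, 80], "twist": [0, 0, 0]}, {"delta_pos": [0, 0, 85], "twist": [0, 0, 0]}, {"delta_pos": [0, 0, 86.5], "twist": [0, 0, 0]}])

```text
time: 7.85
eef_pos: [0.4827, -0.032, 0.0256]
orientation: [[-0.986, 0.167, -0.0], [0.167, 0.986, 0.0], [0.0, 0.0, -1.0]]
ft_force: [-0.4, 0.5, -1.4]
width: 0.0532
grip_force: 53.5
```

>>> play_rows(series=[{"delta_pos": [0, 1, 1], "twist": [0, 0, 0]}, {"delta_pos": [0, 2, 1.5], "twist": [0, 0, 0]}, {"delta_pos": [0, 3, 1.5], "twist": [0, 0, 0]}, {"delta_pos": [0, 3, 1.5], "twist": [0, 0, 0]}])

```text
time: 8.35
eef_pos: [0.4834, -0.0289, 0.0244]
orientation: [[-0.986, 0.167, 0.0], [0.167, 0.986, -0.0], [-0.0, -0.0, -1.0]]
ft_force: [0.3, 0.4, -1.9]
width: 0.0528
grip_force: 53.5
```

>>> play_rows(series=[{"delta_pos": [0, 1, 0.5], "twist": [0, 0, 0]}, {"delta_pos": [0, 1.5, 1], "twist": [0, 0, 0]}, {"delta_pos": [0, 2, 1.5], "twist": [0, 0, 0]}, {"delta_pos": [0, 2, 1.5], "twist": [0, 0, 0]}])

```text
time: 8.85
eef_pos: [0.4836, -0.0279, 0.0233]
orientation: [[-0.986, 0.168, 0.0], [0.168, 0.986, -0.002], [-0.0, -0.002, -1.0]]
ft_force: [-3.6, -5.8, 7.6]
width: 0.0531
grip_force: 55.4
```

Force in y and z shows the bottle against the fixed jaw and on the table. Releasing.

>>> play_rows(series=[{"delta_pos": [0, -0.7, -0.5], "twist": [0, 0, 0]}, {"delta_pos": [0, -0.7, -0.5], "twist": [0, 0, 0]}, {"delta_pos": [0, -0.7, -0.5], "twist": [0, 0, 0]}, {"delta_pos": [0, -0.7, -0.5], "twist": [0, 0, 0]}], grip=68)

```text
time: 9.35
eef_pos: [0.4835, -0.0276, 0.0232]
orientation: [[-0.986, 0.167, -0.0], [0.167, 0.986, 0.0], [0.0, 0.0, -1.0]]
ft_force: [0.4, -0.4, -0.1]
width: 0.068
grip_force: 0.0
```

>>> play_rows(series=[{"delta_pos": [0, 0, -15], "twist": [0, 0, 0]}, {"delta_pos": [0, 0, -40], "twist": [0, 0, 0]}, {"delta_pos": [0, 0, -80], "twist": [0, 0, 0]}, {"delta_pos": [0, -30, -130], "twist": [0, 0, 0]}, {"delta_pos": [0, -70, -180], "twist": [0, 0, 0]}, {"delta_pos": [-10, -100, -215], "twist": [0, 0, 0]}, {"delta_pos": [-10, -100, -220], "twist": [0, 0, 0]}, {"delta_pos": [-10, -100, -220], "twist": [0, 0, 0]}], grip=0)

```text
time: 10.35
eef_pos: [0.4762, -0.1275, 0.2427]
orientation: [[-0.986, 0.167, -0.001], [0.167, 0.986, 0.001], [0.001, 0.001, -1.0]]
ft_force: [-0.4, 0.1, -3.0]
width: 0.0523
grip_force: 55.6
```

```bash
python3 - <<'E'
from h import *
import pickle
im,o=snap('wrist','w5.png'); print(o['eef_pos'],o['orientation'][:,0],o['ft_force'],o['width']); pickle.dump(o,open('w5.pkl','wb'))
cv2.imwrite('pics/w5b.png',cv2.resize(im[:,:,::-1],(800,600),interpolation=cv2.INTER_CUBIC))
E
```

```text
[ 0.47622005 -0.12753182  0.2426828 ] [-9.85908187e-01  1.67284587e-01  9.55531627e-04] [-0.40640399  0.11050609 -3.04751843] 0.05232955359263619
```

View pics/w5b.png

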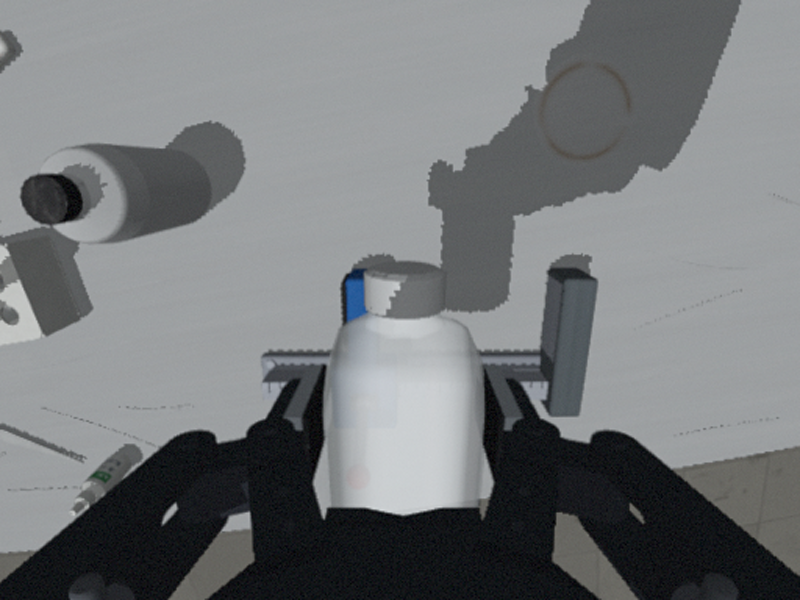

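That was my error: the "close" value took effect at the start of the retreat, so the fingers re-gripped the bottle and carried it up. The picture shows it held square, with the cap at (405,285). I'll take it back down, 4 mm short of the fixed jaw.

>>> play_rows(series=[{"delta_pos": [5, 30, 20], "twist": [0, 0, 0]}, {"delta_pos": [10, 65, 50], "twist": [0, 0, 0]}, {"delta_pos": [10, 94, 90], "twist": [0, 0, 0]}, {"delta_pos": [10, 94, 125], "twist": [0, 0, 0]}, {"delta_pos": [10, 94, 130], "twist": [0, 0, 0]}, {"delta_pos": [10, 94, 130], "twist": [0, 0, 0]}])

```text
time: 11.15
eef_pos: [0.4822, -0.0334, 0.1133]
orientation: [[-0.986, 0.167, -0.001], [0.167, 0.986, 0.0], [0.001, 0.0, -1.0]]
ft_force: [0.4, -0.5, -1.7]
width: 0.0528
grip_force: 55.6
```

>>> play_rows(series=[{"delta_pos": [0, 0, 15], "twist": [0, 0, 0]}, {"delta_pos": [0, 0, 30], "twist": [0, 0, 0]}, {"delta_pos": [0, 0, 45], "twist": [0, 0, 0]}, {"delta_pos": [0, 0, 58], "twist": [0, 0, 0]}, {"delta_pos": [0, 0, 67], "twist": [0, 0, 0]}, {"delta_pos": [0, 0, 72], "twist": [0, 0, 0]}, {"delta_pos": [0, 0, 75], "twist": [0, 0, 0]}, {"delta_pos": [0, 0, 75], "twist": [0, 0, 0]}])

```text
time: 12.15
eef_pos: [0.4825, -0.0336, 0.0383]
orientation: [[-0.986, 0.167, 0.0], [0.167, 0.986, 0.0], [-0.0, 0.0, -1.0]]
ft_force: [-0.0, 0.8, -2.0]
width: 0.0524
grip_force: 55.6
```

>>> play_rows(series=[{"delta_pos": [0, 0, 1], "twist": [0, 0, 0]}, {"delta_pos": [0, 0, 2], "twist": [0, 0, 0]}, {"delta_pos": [0, 0, 3], "twist": [0, 0, 0]}, {"delta_pos": [0, 0, 3], "twist": [0, 0, 0]}])

```text
time: 12.65
eef_pos: [0.4825, -0.0336, 0.0356]
orientation: [[-0.986, 0.167, 0.0], [0.167, 0.986, -0.0], [-0.0, -0.0, -1.0]]
ft_force: [-0.2, -0.0, 3.1]
width: 0.0523
grip_force: 56.2
```

>>> play_rows(series=[{"delta_pos": [0, 0, 1], "twist": [0, 0, 0]}, {"delta_pos": [0, 0, 2], "twist": [0, 0, 0]}, {"delta_pos": [0, 0, 3], "twist": [0, 0, 0]}, {"delta_pos": [0, 0, 3], "twist": [0, 0, 0]}])

```text
time: 13.15
eef_pos: [0.4825, -0.0337, 0.0352]
orientation: [[-0.986, 0.167, 0.001], [0.167, 0.986, -0.0], [-0.001, -0.0, -1.0]]
ft_force: [-15.7, 1.0, 50.8]
width: 0.0525
grip_force: 61.6
```

>>> play_rows(series=[{"delta_pos": [0, 0, -3], "twist": [0, 0, 0]}, {"delta_pos": [0, 1, -2.8], "twist": [0, 0, 0]}, {"delta_pos": [0, 2, -2.8], "twist": [0, 0, 0]}, {"delta_pos": [0, 3, -2.8], "twist": [0, 0, 0]}, {"delta_pos": [0, 4, -2.8], "twist": [0, 0, 0]}, {"delta_pos": [0, 4, -2.8], "twist": [0, 0, 0]}])

```text
time: 13.9
eef_pos: [0.4839, -0.0308, 0.0355]
orientation: [[-0.986, 0.168, 0.001], [0.168, 0.986, -0.003], [-0.001, -0.002, -1.0]]
ft_force: [-2.3, -5.4, 9.8]
width: 0.053
grip_force: 56.8
```

>>> play_rows(series=[{"delta_pos": [0, 0, -1], "twist": [0, 0, 0]}, {"delta_pos": [0, 0.5, -1], "twist": [0, 0, 0]}, {"delta_pos": [0, 1, -1], "twist": [0, 0, 0]}, {"delta_pos": [0, 1, -1], "twist": [0, 0, 0]}])

```text
time: 14.4
eef_pos: [0.4832, -0.0285, 0.0359]
orientation: [[-0.986, 0.167, -0.0], [0.167, 0.986, 0.0], [0.0, 0.0, -1.0]]
ft_force: [-0.3, -0.2, -0.6]
width: 0.0524
grip_force: 55.7
```

>>> play_rows(series=[{"delta_pos": [0, 0.5, -0.5], "twist": [0, 0, 0]}, {"delta_pos": [0, 1, -0.5], "twist": [0, 0, 0]}, {"delta_pos": [0, 1.5, -0.5], "twist": [0, 0, 0]}, {"delta_pos": [0, 2, -0.5], "twist": [0, 0, 0]}, {"delta_pos": [0, 2, -0.5], "twist": [0, 0, 0]}])

```text
time: 15.02
eef_pos: [0.4834, -0.0275, 0.0366]
orientation: [[-0.986, 0.168, -0.001], [0.168, 0.986, -0.002], [0.0, -0.002, -1.0]]
ft_force: [-1.5, -6.0, -1.3]
width: 0.0521
grip_force: 55.7
```

>>> play_rows(series=[{"delta_pos": [0, -0.8, 0.8], "twist": [0, 0, 0]}, {"delta_pos": [0, -0.8, 0.8], "twist": [0, 0, 0]}])

```text
time: 15.28
eef_pos: [0.4836, -0.0277, 0.0358]
orientation: [[-0.986, 0.167, 0.0], [0.167, 0.986, -0.0], [-0.0, -0.0, -1.0]]
ft_force: [-1.4, -2.8, -1.0]
width: 0.0522
grip_force: 55.7
```

>>> play_rows(series=[{"delta_pos": [0, 0, 0], "twist": [0, 0, 0]}, {"delta_pos": [0, 0, 0], "twist": [0, 0, 0]}, {"delta_pos": [0, 0, 0], "twist": [0, 0, 0]}, {"delta_pos": [0, 0, 0], "twist": [0, 0, 0]}], grip=68)

```text
time: 15.78
eef_pos: [0.4835, -0.0274, 0.0358]
orientation: [[-0.986, 0.167, 0.0], [0.167, 0.986, 0.0], [-0.0, 0.0, -1.0]]
ft_force: [0.5, -0.6, 1.0]
width: 0.068
grip_force: 0.0
```

>>> play_rows(series=[{"delta_pos": [0, 0, -15], "twist": [0, 0, 0]}, {"delta_pos": [0, 0, -40], "twist": [0, 0, 0]}, {"delta_pos": [0, 0, -80], "twist": [0, 0, 0]}, {"delta_pos": [0, -30, -130], "twist": [0, 0, 0]}, {"delta_pos": [0, -70, -180], "twist": [0, 0, 0]}, {"delta_pos": [-10, -100, -205], "twist": [0, 0, 0]}, {"delta_pos": [-10, -100, -206], "twist": [0, 0, 0]}, {"delta_pos": [-10, -100, -206], "twist": [0, 0, 0]}])

```text
time: 16.77
eef_pos: [0.4762, -0.1272, 0.2411]
orientation: [[-0.986, 0.167, -0.001], [0.167, 0.986, 0.001], [0.001, 0.001, -1.0]]
ft_force: [-0.3, -0.2, -0.3]
width: 0.068
grip_force: 0.0
```

```bash
python3 - <<'E'
from h import *
import pickle
im,o=snap('wrist','w6.png'); print(o['eef_pos'],o['orientation'][:,0],o['ft_force'],o['width']); pickle.dump(o,open('w6.pkl','wb'))
cv2.imwrite('pics/w6b.png',cv2.resize(im[:,:,::-1],(800,600),interpolation=cv2.INTER_CUBIC))
E
```

```text
[ 0.47616202 -0.12722962  0.2410899 ] [-0.98590882  0.16727948  0.00117439] [-0.31137591 -0.21924742 -0.26270273] 0.06799126699743879
```

View pics/w6b.png

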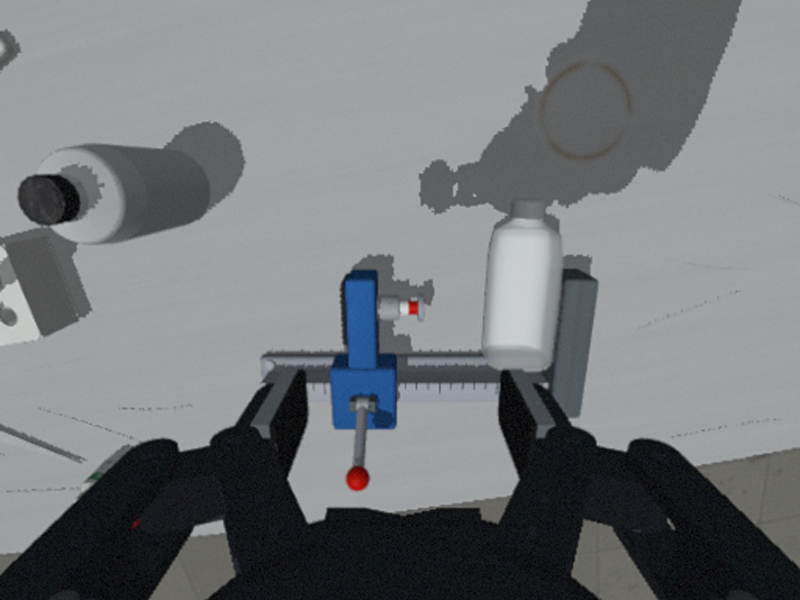

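The bottle now stands flush along the fixed jaw (columns 485–562, jaw from 558), and the gauge is untouched. Next I close the fingers and go behind the push pad.

>>> play_rows(series=[{"delta_pos": [-10, -25, 20], "twist": [0, 0, 0]}, {"delta_pos": [-20, -55, 50], "twist": [0, 0, 0]}, {"delta_pos": [-32, -80, 80], "twist": [0, 0, 0]}, {"delta_pos": [-39.4, -96.2, 110], "twist": [0, 0, 0]}, {"delta_pos": [-39.4, -96.2, 110], "twist": [0, 0, 0]}, {"delta_pos": [-39.4, -96.2, 110], "twist": [0, 0, 0]}], grip=0, grip_force=30)

```text
time: 17.58
eef_pos: [0.4993, -0.228, 0.1321]
orientation: [[-0.986, 0.166, -0.001], [0.166, 0.986, 0.001], [0.001, 0.001, -1.0]]
ft_force: [0.1, 0.0, 0.4]
width: 0.0001
grip_force: 0.0
```

>>> play_rows(series=[{"delta_pos": [0, 0, 25], "twist": [0, 0, 0]}, {"delta_pos": [0, 0, 50], "twist": [0, 0, 0]}, {"delta_pos": [0, 0, 75], "twist": [0, 0, 0]}, {"delta_pos": [0, 0, 95], "twist": [0, 0, 0]}, {"delta_pos": [0, 0, 100], "twist": [0, 0, 0]}, {"delta_pos": [0, 0, 100], "twist": [0, 0, 0]}])

```text
time: 18.32
eef_pos: [0.5, -0.2289, 0.0328]
orientation: [[-0.986, 0.166, 0.001], [0.166, 0.986, -0.0], [-0.001, -0.0, -1.0]]
ft_force: [0.2, 0.8, 0.8]
width: 0.0001
grip_force: 0.0
```

>>> play_rows(series=[{"delta_pos": [0, 4, 0], "twist": [0, 0, 0]}, {"delta_pos": [0, 8, 0], "twist": [0, 0, 0]}, {"delta_pos": [0, 12, 0], "twist": [0, 0, 0]}, {"delta_pos": [0, 16, 0], "twist": [0, 0, 0]}, {"delta_pos": [0, 20, 0], "twist": [0, 0, 0]}, {"delta_pos": [0, 24, 0], "twist": [0, 0, 0]}])

```text
time: 19.08
eef_pos: [0.5035, -0.2053, 0.0318]
orientation: [[-0.986, 0.167, -0.0], [0.167, 0.986, 0.0], [0.0, 0.0, -1.0]]
ft_force: [-1.2, 0.8, 0.8]
width: 0.0001
grip_force: 0.0
```

>>> play_rows(series=[{"delta_pos": [0, 3, 0], "twist": [0, 0, 0]}, {"delta_pos": [0, 6, 0], "twist": [0, 0, 0]}, {"delta_pos": [0, 9, 0], "twist": [0, 0, 0]}, {"delta_pos": [0, 12, 0], "twist": [0, 0, 0]}, {"delta_pos": [0, 15, 0], "twist": [0, 0, 0]}, {"delta_pos": [0, 18, 0], "twist": [0, 0, 0]}, {"delta_pos": [0, 21, 0], "twist": [0, 0, 0]}, {"delta_pos": [0, 24, 0], "twist": [0, 0, 0]}])

```text
time: 20.08
eef_pos: [0.5073, -0.1832, 0.0319]
orientation: [[-0.986, 0.168, -0.001], [0.168, 0.986, -0.003], [0.0, -0.003, -1.0]]
ft_force: [-2.3, -7.0, -1.7]
width: 0.0002
grip_force: 3.7
```

```bash
python3 - <<'E'
from h import *
import pickle
im,o=snap('wrist','w7.png'); print(o['eef_pos'],o['orientation'][:,0],o['ft_force'],o['torque']); pickle.dump(o,open('w7.pkl','wb'))
s,_=snap('scene','s7.png')
h=np.zeros((450,800,3),np.uint8); h[:300,:400]=cv2.resize(im[:,:,::-1],(400,300),interpolation=cv2.INTER_AREA); h[:400,400:]=cv2.resize(s[190:290,270:370,::-1],(400,400),interpolation=cv2.INTER_CUBIC)
cv2.imwrite('pics/c7.png',h)
E
```

```text
[ 0.50725119 -0.18321671  0.03185679] [-9.85786568e-01  1.68002374e-01  2.12135327e-04] [-2.30288757 -7.03943018 -1.66979187] [-1.40200348  0.47669128  0.02201676]
```

View pics/c7.png

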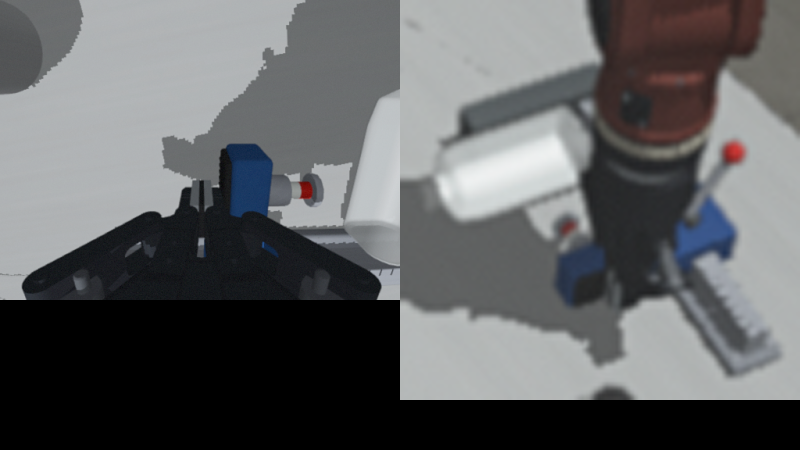

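The tip disc is at about (315,188) in the left inset (400-wide), the bottle's side is at column 352 on that row, and the stem shows white and red fully out. Measuring the gap.

```bash
python3 - <<'E'
from h import *
import pickle; o=pickle.load(open('w7.pkl','rb'))
im=cv2.imread('pics/w7.png'); 
for r in (236,242,248): print(r,[tuple(int(v) for v in im[r,c]) for c in range(340,420,3)])
print(cv2.cvtColor(im,6)[242,405:470].tolist())
y=o['orientation'][:,1]
for p,z in (((412,241),.028),((450,241),.02),((450,241),.01),((450,241),.0275)): print(p,z,(ray('wrist',[p],z,o)[0]-o['eef_pos'])@y)
# predicted bottle left side: fixed face from contact
O=np.array([.5938,-.1178]);a=np.radians(-9.6);gy=np.array([-np.sin(a),np.cos(a)])
print('TCP gauge y',(o['eef_pos'][:2]-O)@gy,'bottle y at release',(np.array([.4835,-.0276])-O)@gy)
E
```

```text
236 [(95, 52, 25), (95, 56, 26), (94, 73, 62), (109, 101, 99), (103, 96, 92), (105, 96, 93), (104, 98, 95), (103, 98, 93), (106, 98, 94), (102, 97, 92), (105, 100, 96), (135, 136, 134), (135, 137, 131), (136, 137, 134), (131, 134, 129), (13, 22, 112), (8, 16, 112), (10, 9, 112), (18, 12, 112), (21, 21, 114), (74, 67, 65), (78, 73, 70), (106, 100, 96), (105, 99, 96), (111, 106, 103), (180, 179, 175), (179, 177, 174)]
242 [(101, 59, 30), (93, 51, 16), (103, 89, 82), (111, 104, 101), (112, 105, 100), (112, 107, 101), (114, 108, 105), (111, 106, 101), (109, 102, 101), (110, 102, 99), (109, 102, 99), (120, 116, 113), (149, 152, 145), (150, 152, 148), (149, 151, 146), (96, 97, 136), (9, 16, 125), (20, 15, 128), (20, 20, 126), (0, 3, 124), (69, 65, 74), (73, 67, 65), (109, 103, 99), (110, 103, 99), (106, 100, 97), (176, 174, 173), (180, 179, 176)]
248 [(96, 54, 18), (95, 56, 28), (112, 106, 101), (113, 106, 103), (112, 106, 103), (116, 110, 106), (113, 109, 104), (114, 104, 100), (116, 109, 105), (112, 107, 102), (111, 104, 101), (127, 124, 119), (149, 150, 146), (149, 150, 146), (148, 151, 146), (91, 93, 133), (8, 15, 126), (9, 7, 124), (15, 23, 126), (11, 15, 123), (75, 70, 74), (74, 69, 64), (109, 102, 99), (112, 106, 102), (109, 102, 96), (181, 179, 176), (180, 178, 175)]
[84, 102, 103, 103, 103, 102, 101, 100, 103, 139, 174, 179, 179, 178, 179, 178, 176, 178, 177, 178, 179, 178, 177, 177, 178, 177, 177, 177, 178, 178, 177, 177, 177, 178, 178, 177, 179, 177, 136, 108, 108, 107, 108, 110, 106, 106, 137, 165, 174, 178, 182, 185, 190, 191, 191, 194, 194, 194, 195, 195, 196, 195, 195, 196, 196]
(412, 241) 0.028 0.08490955550945903
(450, 241) 0.02 0.11355276946525454
(450, 241) 0.01 0.12150369234633387
(450, 241) 0.0275 0.10758957730444503
TCP gauge y -0.07893425579358332 bottle y at release 0.07054224978097347
```

>>> play_rows(series=[{"delta_pos": [0, 4, 0], "twist": [0, 0, 0]}, {"delta_pos": [0, 8, 0], "twist": [0, 0, 0]}, {"delta_pos": [0, 12, 0], "twist": [0, 0, 0]}, {"delta_pos": [0, 16, 0], "twist": [0, 0, 0]}, {"delta_pos": [0, 20, 0], "twist": [0, 0, 0]}, {"delta_pos": [0, 24, 0], "twist": [0, 0, 0]}, {"delta_pos": [0, 28, 0], "twist": [0, 0, 0]}, {"delta_pos": [0, 32, 0], "twist": [0, 0, 0]}])

```text
time: 21.18
eef_pos: [0.5126, -0.1516, 0.0319]
orientation: [[-0.986, 0.168, -0.001], [0.168, 0.986, -0.003], [0.0, -0.003, -1.0]]
ft_force: [-2.2, -7.1, -0.7]
width: 0.0
grip_force: 3.8
```

```bash
cat > tip.py <<'E'
from h import *
import sys
im,o=snap('wrist',sys.argv[1]); print(o['eef_pos'],o['ft_force'])
b=im.astype(int); row=b[239:249].mean(0)
red=np.where((row[340:440,0]>100)&(row[340:440,1]<60))[0]+340
print('red',red.min(),red.max()); print('gray',row[360:440:2,1].astype(int).tolist(),'\n',row[440:470,1].astype(int).tolist())
E
python3 tip.py w8.png
```

```text
[ 0.51260411 -0.15164163  0.03187588] [-2.17034706 -7.0556899  -0.6634615 ]
red 386 399
gray [106, 103, 103, 103, 104, 104, 105, 150, 150, 149, 150, 150, 142, 32, 16, 17, 17, 19, 16, 17, 63, 68, 69, 103, 102, 102, 101, 163, 195, 197, 197, 196, 197, 197, 197, 198, 201, 201, 203, 205] 
 [208, 208, 209, 210, 211, 211, 212, 213, 213, 214, 214, 214, 215, 216, 216, 216, 217, 217, 217, 217, 216, 216, 215, 215, 214, 213, 213, 212, 212, 210]
```

>>> play_rows(series=[{"delta_pos": [0, 2, 0], "twist": [0, 0, 0]}, {"delta_pos": [0, 4, 0], "twist": [0, 0, 0]}, {"delta_pos": [0, 6, 0], "twist": [0, 0, 0]}, {"delta_pos": [0, 8, 0], "twist": [0, 0, 0]}, {"delta_pos": [0, 9, 0], "twist": [0, 0, 0]}, {"delta_pos": [0, 9, 0], "twist": [0, 0, 0]}])

```text
time: 21.98
eef_pos: [0.5141, -0.1426, 0.0318]
orientation: [[-0.986, 0.168, -0.001], [0.168, 0.986, -0.002], [0.0, -0.003, -1.0]]
ft_force: [-1.6, -5.8, -1.5]
width: -0.0
grip_force: 3.2
```

```bash
python3 tip.py w9.png
```

```text
[ 0.51410252 -0.14262931  0.03184759] [-1.55808407 -5.82938462 -1.4936204 ]
red 384 397
gray [103, 102, 102, 102, 102, 103, 103, 148, 148, 148, 149, 148, 53, 18, 16, 15, 19, 15, 15, 50, 66, 66, 95, 100, 101, 99, 138, 199, 200, 201, 203, 206, 207, 209, 211, 212, 212, 214, 214, 215] 
 [216, 216, 217, 217, 218, 218, 218, 217, 216, 216, 215, 214, 213, 212, 211, 210, 209, 208, 207, 206, 204, 204, 203, 201, 200, 198, 195, 191, 187, 185]
```

>>> play_rows(series=[{"delta_pos": [0, 1, 0], "twist": [0, 0, 0]}, {"delta_pos": [0, 2, 0], "twist": [0, 0, 0]}, {"delta_pos": [0, 3, 0], "twist": [0, 0, 0]}, {"delta_pos": [0, 4, 0], "twist": [0, 0, 0]}, {"delta_pos": [0, 5, 0], "twist": [0, 0, 0]}, {"delta_pos": [0, 5, 0], "twist": [0, 0, 0]}])

```text
time: 22.78
eef_pos: [0.5149, -0.1379, 0.0318]
orientation: [[-0.986, 0.168, -0.001], [0.168, 0.986, -0.003], [0.0, -0.003, -1.0]]
ft_force: [-2.5, -6.3, 0.4]
width: -0.0
grip_force: 3.8
```

```bash
python3 tip.py w10.png
```

```text
[ 0.51489238 -0.13793684  0.03184123] [-2.47405446 -6.26878007  0.37186077]
red 377 390
gray [102, 101, 102, 101, 102, 101, 102, 148, 69, 15, 17, 15, 19, 15, 16, 40, 65, 64, 94, 101, 101, 98, 132, 197, 198, 200, 202, 205, 207, 208, 210, 211, 212, 213, 213, 214, 215, 216, 216, 217] 
 [217, 217, 216, 214, 214, 213, 212, 211, 210, 209, 208, 207, 206, 205, 204, 203, 201, 200, 198, 196, 192, 188, 186, 184, 182, 179, 177, 175, 173, 171]
```

>>> play_rows(series=[{"delta_pos": [0, 1, 0], "twist": [0, 0, 0]}, {"delta_pos": [0, 2, 0], "twist": [0, 0, 0]}, {"delta_pos": [0, 2, 0], "twist": [0, 0, 0]}, {"delta_pos": [0, 2, 0], "twist": [0, 0, 0]}])

```text
time: 23.32
eef_pos: [0.5152, -0.1361, 0.0319]
orientation: [[-0.986, 0.168, -0.001], [0.168, 0.986, -0.003], [0.0, -0.003, -1.0]]
ft_force: [-2.3, -8.6, -0.4]
width: -0.0005
grip_force: 4.0
```

```bash
python3 tip.py w11.png
```

```text
[ 0.51521795 -0.13606494  0.0318628 ] [-2.34283534 -8.61172638 -0.41160402]
red 374 386
gray [101, 101, 101, 101, 101, 101, 100, 29, 14, 19, 16, 15, 17, 23, 65, 65, 82, 100, 100, 99, 109, 196, 197, 200, 201, 204, 206, 208, 209, 210, 211, 212, 213, 214, 214, 216, 216, 217, 217, 216] 
 [215, 214, 212, 212, 211, 210, 209, 208, 207, 206, 205, 204, 203, 201, 200, 199, 196, 193, 189, 185, 184, 180, 179, 176, 173, 172, 169, 167, 166, 164]
```

The white half has gone into the sleeve and the red half still shows, so the tip is about half in. I'll back off, lift clear and go round to the far side of the knob.

>>> play_rows(series=[{"delta_pos": [0, -10, 0], "twist": [0, 0, 0]}, {"delta_pos": [0, -25, 0], "twist": [0, 0, 0]}, {"delta_pos": [0, -25, -40], "twist": [0, 0, 0]}, {"delta_pos": [0, -25, -90], "twist": [0, 0, 0]}, {"delta_pos": [0, -25, -140], "twist": [0, 0, 0]}, {"delta_pos": [0, -25, -175], "twist": [0, 0, 0]}, {"delta_pos": [0, -25, -175], "twist": [0, 0, 0]}])

```text
time: 24.25
eef_pos: [0.5128, -0.1607, 0.2096]
orientation: [[-0.986, 0.167, 0.005], [0.167, 0.986, -0.002], [-0.005, -0.001, -1.0]]
ft_force: [-0.0, -0.2, -0.7]
width: -0.0
grip_force: 0.0
```

>>> play_rows(series=[{"delta_pos": [-40, 15, 0], "twist": [0, 0, 0]}, {"delta_pos": [-85, 30, 0], "twist": [0, 0, 0]}, {"delta_pos": [-130, 48, 0], "twist": [0, 0, 0]}, {"delta_pos": [-162, 58, 0], "twist": [0, 0, 0]}, {"delta_pos": [-162, 58, 0], "twist": [0, 0, 0]}, {"delta_pos": [-162, 58, 0], "twist": [0, 0, 0]}])

```text
time: 25.0
eef_pos: [0.6797, -0.1294, 0.2056]
orientation: [[-0.986, 0.167, -0.002], [0.167, 0.986, 0.001], [0.002, 0.0, -1.0]]
ft_force: [-0.3, 0.3, -0.3]
width: -0.0
grip_force: 0.0
```

```bash
python3 - <<'E'
from h import *
im,o=snap('wrist','w12.png'); s,_=snap('scene','s12.png'); print(o['eef_pos'],o['orientation'][:,0])
O=np.array([.5938,-.1178]);a=np.radians(-9.6);gx=np.array([np.cos(a),np.sin(a)]);gy=np.array([-gx[1],gx[0]])
k=O+.04*gx+.002*gy; d=o['eef_pos'][:2]-O; print('TCP gauge',d@gx,d@gy)
# knob in wrist + scene triangulation
pts=[]
for n,i in(('wrist',im),('scene',s)):
    h=cv2.cvtColor(i,cv2.COLOR_RGB2HSV); m=cv2.inRange(h,(0,170,70),(6,255,255))|cv2.inRange(h,(174,170,70),(180,255,255))
    cs=[c for c in cv2.findContours(m,0,2)[0] if cv2.contourArea(c)>8]; pr=proj(n,[[*k,.1045]],o)[0]
    print(n,'pred',pr,[(np.array(cv2.minEnclosingCircle(c)[0]).round(1).tolist()) for c in cs][:8])
h=np.zeros((384,800,3),np.uint8); h[:300,:400]=cv2.resize(im[:,:,::-1],(400,300),interpolation=cv2.INTER_AREA); h[:384,400:]=cv2.resize(s[180:276,270:370,::-1],(400,384),interpolation=cv2.INTER_CUBIC)
cv2.imwrite('pics/c12.png',h)
E
```

```text
[ 0.67965156 -0.12943379  0.2055543 ] [-0.98590822  0.16727157  0.00228055]
TCP gauge 0.08658944745631099 0.002846489849728576
wrist pred [258.18501959 142.56965075] [[8.7, 224.8], [252.0, 128.5], [289.0, 16.5]]
scene pred [347.20166304 216.87094789] []
```

View pics/c12.png

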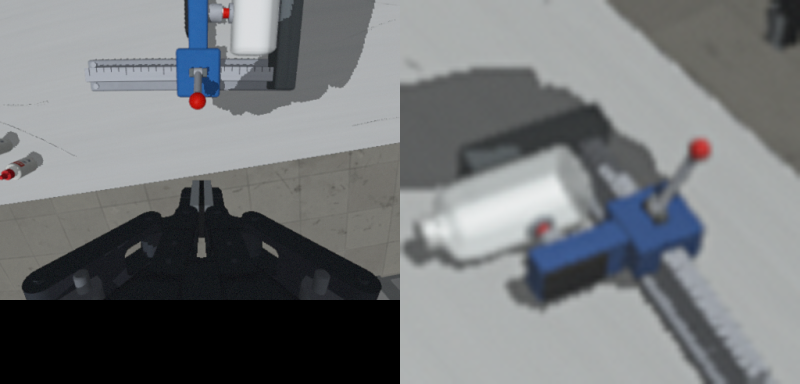

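The bottle is pinned square, and the knob is at wrist pixel (252,128), on the robot side of the fingers. Descending behind it, then sweeping toward the robot.

>>> play_rows(series=[{"delta_pos": [0, -3, 25], "twist": [0, 0, 0]}, {"delta_pos": [0, -3, 55], "twist": [0, 0, 0]}, {"delta_pos": [0, -3, 85], "twist": [0, 0, 0]}, {"delta_pos": [0, -3, 102], "twist": [0, 0, 0]}, {"delta_pos": [0, -3, 102], "twist": [0, 0, 0]}])

```text
time: 25.72
eef_pos: [0.6792, -0.1321, 0.1041]
orientation: [[-0.986, 0.167, -0.002], [0.167, 0.986, 0.001], [0.002, 0.0, -1.0]]
ft_force: [-0.8, -1.2, 0.2]
width: -0.0002
grip_force: 0.0
```

>>> play_rows(series=[{"delta_pos": [12, 0, 0], "twist": [0, 0, 0]}, {"delta_pos": [24, 0, 0], "twist": [0, 0, 0]}, {"delta_pos": [36, 0, 0], "twist": [0, 0, 0]}, {"delta_pos": [48, 0, 0], "twist": [0, 0, 0]}, {"delta_pos": [60, 0, 0], "twist": [0, 0, 0]}, {"delta_pos": [72, 0, 0], "twist": [0, 0, 0]}, {"delta_pos": [82, 0, 0], "twist": [0, 0, 0]}, {"delta_pos": [90, 0, 0], "twist": [0, 0, 0]}])

```text
time: 26.72
eef_pos: [0.5917, -0.1172, 0.1057]
orientation: [[-0.986, 0.167, 0.002], [0.167, 0.986, -0.001], [-0.002, -0.0, -1.0]]
ft_force: [2.6, -0.8, -0.4]
width: -0.0001
grip_force: 0.8
```

>>> play_rows(series=[{"delta_pos": [3, 0, 0], "twist": [0, 0, 0]}, {"delta_pos": [6, 0, 0], "twist": [0, 0, 0]}, {"delta_pos": [8, 0, 0], "twist": [0, 0, 0]}, {"delta_pos": [8, 0, 0], "twist": [0, 0, 0]}])

```text
time: 27.22
eef_pos: [0.5834, -0.1156, 0.1047]
orientation: [[-0.986, 0.167, -0.0], [0.167, 0.986, 0.0], [0.0, 0.0, -1.0]]
ft_force: [-0.1, 0.1, -0.1]
width: -0.0
grip_force: 0.2
```

>>> play_rows(series=[{"delta_pos": [2, 0, 0], "twist": [0, 0, 0]}, {"delta_pos": [4, 0, 0], "twist": [0, 0, 0]}, {"delta_pos": [5, 0, 0], "twist": [0, 0, 0]}, {"delta_pos": [5, 0, 0], "twist": [0, 0, 0]}])

```text
time: 27.72
eef_pos: [0.5785, -0.1148, 0.1048]
orientation: [[-0.986, 0.167, -0.0], [0.167, 0.986, 0.0], [0.0, -0.0, -1.0]]
ft_force: [0.3, 0.4, 1.3]
width: -0.0
grip_force: 0.2
```

>>> play_rows(series=[{"delta_pos": [1.5, 0, 0], "twist": [0, 0, 0]}, {"delta_pos": [3, 0, 0], "twist": [0, 0, 0]}, {"delta_pos": [4, 0, 0], "twist": [0, 0, 0]}, {"delta_pos": [4, 0, 0], "twist": [0, 0, 0]}])

```text
time: 28.22
eef_pos: [0.5746, -0.1141, 0.1048]
orientation: [[-0.986, 0.167, -0.0], [0.167, 0.986, 0.0], [0.0, -0.0, -1.0]]
ft_force: [-0.4, -0.5, 0.2]
width: -0.0002
grip_force: 0.2
```

```bash
python3 - <<'E'
from h import *
o=manip.get_obs(); print(o['eef_pos'],o['ft_force'],o['torque'])
O=np.array([.5938,-.1178]);a=np.radians(-9.6);gx=np.array([np.cos(a),np.sin(a)]);gy=np.array([-gx[1],gx[0]])
d=o['eef_pos'][:2]-O; print('TCP gauge',d@gx,d@gy)
E
```

```text
[ 0.57456296 -0.11414977  0.10480892] [-0.37004247 -0.45235298  0.16797606] [ 0.03228855 -0.09764136 -0.06263452]
TCP gauge -0.019576384354705326 0.0003909747213494093
```

>>> play_rows(series=[{"delta_pos": [-12, 0, 0], "twist": [0, 0, 0]}, {"delta_pos": [-30, 0, 0], "twist": [0, 0, 0]}, {"delta_pos": [-60, 0, -20], "twist": [0, 0, 0]}, {"delta_pos": [-90, 0, -60], "twist": [0, 0, 0]}, {"delta_pos": [-106, 0, -100], "twist": [0, 0, 0]}, {"delta_pos": [-106, 0, -100], "twist": [0, 0, 0]}, {"delta_pos": [-106, 0, -100], "twist": [0, 0, 0]}])

```text
time: 29.1
eef_pos: [0.679, -0.1318, 0.2038]
orientation: [[-0.986, 0.167, -0.001], [0.167, 0.986, 0.0], [0.001, 0.0, -1.0]]
ft_force: [-0.0, -0.7, -1.4]
width: -0.0003
grip_force: 0.0
```

```bash
python3 - <<'E'
from h import *
im,o=snap('wrist','w13.png'); s,_=snap('scene','s13.png'); print(o['eef_pos'],o['ft_force'])
h=np.zeros((384,800,3),np.uint8); h[:,:400]=cv2.resize(im[:192,160:360,::-1],(400,384),interpolation=cv2.INTER_CUBIC); h[:384,400:]=cv2.resize(s[180:276,270:370,::-1],(400,384),interpolation=cv2.INTER_CUBIC)
cv2.imwrite('pics/c13.png',h)
O=np.array([.5938,-.1178]);a=np.radians(-9.6);gx=np.array([np.cos(a),np.sin(a)]);gy=np.array([-gx[1],gx[0]])
for l in (1.0,1.2,1.4):
    t=np.radians(40)-l; k=O+(.062*np.sin(t)-.006)*gx+0*gy; P=[[*k,.057+.062*np.cos(t)]]; print(l,proj('wrist',P,o),proj('scene',P))
for n,i in(('wrist',im),('scene',s)):
    hh=cv2.cvtColor(i,cv2.COLOR_RGB2HSV); m=cv2.inRange(hh,(0,150,60),(6,255,255))|cv2.inRange(hh,(174,150,60),(180,255,255))
    print(n,[(np.array(cv2.minEnclosingCircle(c)[0]).round(1).tolist(),cv2.contourArea(c)) for c in cv2.findContours(m,0,2)[0] if cv2.contourArea(c)>5 and cv2.contourArea(c)<600])
E
```

```text
[ 0.67903509 -0.13176762  0.20380592] [-0.0133992  -0.69002614 -1.37433855]
1.0 [[258.7779122   57.02529373]] [[329.55299891 221.30483192]]
1.2 [[258.76048074  41.75616488]] [[326.04611368 223.59702622]]
1.4 [[258.73300192  29.36175922]] [[322.81289056 226.25242231]]
wrist [([9.0, 225.0], 156.5), ([255.0, 35.1], 412.0), ([291.5, 16.0], 75.0)]
scene [([414.4, 360.7], 18.0), ([375.1, 329.6], 13.5), ([324.0, 225.0], 9.5), ([264.5, 149.5], 52.5)]
```

View pics/c13.png

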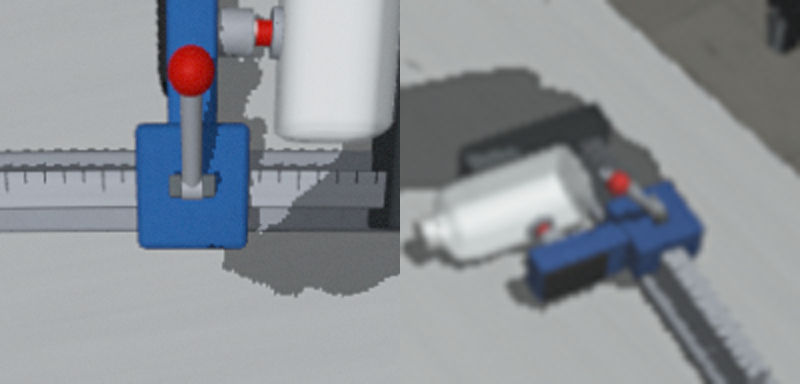

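The picture shows the lever over toward the robot (knob at wrist (255,35), near 1.3 rad by projection), with the bottle pinned and the red stem half showing. One more gentle nudge will take it to its stop.

>>> play_rows(series=[{"delta_pos": [15, 0, 60], "twist": [0, 0, 0]}, {"delta_pos": [45, 0, 100], "twist": [0, 0, 0]}, {"delta_pos": [75, 0, 100], "twist": [0, 0, 0]}, {"delta_pos": [98, 0, 100], "twist": [0, 0, 0]}, {"delta_pos": [104, 0, 100], "twist": [0, 0, 0]}, {"delta_pos": [107, 0, 100], "twist": [0, 0, 0]}, {"delta_pos": [110, 0, 100], "twist": [0, 0, 0]}, {"delta_pos": [110, 0, 100], "twist": [0, 0, 0]}])

```text
time: 30.2
eef_pos: [0.5725, -0.1139, 0.1053]
orientation: [[-0.986, 0.167, 0.003], [0.167, 0.986, -0.001], [-0.003, -0.0, -1.0]]
ft_force: [5.1, -0.6, 1.1]
width: -0.0001
grip_force: 2.2
```

Force has risen to 5 N, so the lever is at its stop. Backing off and checking.

>>> play_rows(series=[{"delta_pos": [-12, 0, 0], "twist": [0, 0, 0]}, {"delta_pos": [-30, 0, 0], "twist": [0, 0, 0]}, {"delta_pos": [-60, 0, -20], "twist": [0, 0, 0]}, {"delta_pos": [-90, 0, -60], "twist": [0, 0, 0]}, {"delta_pos": [-108, 0, -100], "twist": [0, 0, 0]}, {"delta_pos": [-108, 0, -100], "twist": [0, 0, 0]}, {"delta_pos": [-108, 0, -100], "twist": [0, 0, 0]}])

```text
time: 31.08
eef_pos: [0.6768, -0.1314, 0.2035]
orientation: [[-0.986, 0.167, -0.002], [0.167, 0.986, 0.001], [0.002, 0.0, -1.0]]
ft_force: [-0.1, 0.4, -0.5]
width: -0.0003
grip_force: 0.0
```

```bash
python3 - <<'E'
from h import *
im,o=snap('wrist','w14.png'); print(o['eef_pos'])
hh=cv2.cvtColor(im,cv2.COLOR_RGB2HSV); m=cv2.inRange(hh,(0,150,60),(6,255,255))|cv2.inRange(hh,(174,150,60),(180,255,255))
print([(np.array(cv2.minEnclosingCircle(c)[0]).round(1).tolist(),cv2.boundingRect(c)) for c in cv2.findContours(m,0,2)[0] if 5<cv2.contourArea(c)<600])
print(job.close_job())
E
```

```text
[ 0.67675536 -0.13138226  0.2034969 ]
[([9.3, 227.4], (0, 219, 20, 14)), ([255.5, 37.1], (244, 25, 23, 25)), ([291.0, 18.7], (288, 12, 8, 14))]
the job is handed in; nothing more can be done
None
```

The job is handed in: the bottle is pinned square against the fixed jaw with the tip about half in, the lock lever is over to its stop, the arm is clear, and the timer and flask were left alone; the hand-in gave no verdict.

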